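Turn a board carrier on its peg and latch it

TASK

The circuit-board carrier plate lies askew on the black fixture bed with its slotted corner hooked on the peg. Leaving it flat and hooked there, push its opposite corner so that it turns about the peg until its edge comes up against the stop screw's tip, and lean on it there with about 10 N for a second (never push harder than 14 N, the board is delicate). Then slide the latch tongue fully into the notch in the plate's side, let go, and leave everything else where it is.

Things in the scene. Friction and masses are not known exactly. Their poses are not given: they have to be found in the camera images.
- bed: Black fixture bed, fixed, top face 25 mm above the table. Origin on the table straight below the peg's axis; z up. It reaches from x -80 to +190 mm and y -75 to +255 mm in its own frame. Its x points away from the robot within 0.25 rad, its y to the robot's left. Positions below called 'bed' are in this frame.
- peg_foot (a point): Foot of the peg's axis on the bed's top face. The peg is a fixed steel pin, 12 mm in diameter, standing 20 mm above the bed's top face, near the bed's near right corner.
- stop: Stop block on the bed, 30 mm along bed y, 25 mm along bed x, 18 mm high, with a level steel stop screw (9 mm round, centre 5.5 mm above the bed) sticking out towards +x. Origin on the bed's top at bed x = -20, y = 105 mm, below the screw's mean tip. The screw is hand-set: its tip lies up to 3 mm before or behind bed x = -20, differently each time and not measured: feel for it. Rigid.
- plate: Loose flat aluminium carrier with a green board, 110 x 160 x 10 mm, 0.3 to 0.65 kg, sliding on the bed (1 to 3 N turns it). Origin on its underside, on the peg's axis when the slot bears on the peg. It spans x -20 to 90, y -14 to 146 mm in its own frame. Starts turned 0.22 to 0.45 rad clockwise (negative yaw) from the bed; seated, its axes are parallel to the bed's within 0.03 rad.
- plate_slot (a point): Middle of the slot's bearing wall, at plate x = -6, y = -4 mm, half-way up. The slot takes the peg: open to the plate's -y side, between plate x -6 and +10 mm, 20.5 mm deep, so the peg has 4 mm of play along x. The x = -6 wall bears on the peg when the opposite (+x, +y) corner is pushed towards -x.
- plate_notch (a point): Mouth of the latch notch, on the plate's +y side at plate x = 35, y = 146 mm, half-way up. The notch is 24 mm wide (plate x 23 to 47 mm) and 24 mm deep.
- plate_push (a point): Point on the plate's far (+x) edge next to the corner opposite the peg, at plate x = 90, y = 125 mm, half-way up the 10 mm edge. Pushing the edge here towards the plate's -x turns it anticlockwise about the peg on to the stop screw.
- plate_seat (a point): Point on the plate's near (-x) edge, plate x = -20, y = 105 mm, half-way up, which meets the stop screw's tip.
- latch (a joint): Travel of the latch in m along the bed's -y, towards the plate: 0 to 0.004 at the start (out), 0.032 fully in. Needs about 2 N, stays where left. Its steel tongue is 12 mm wide (8 mm at the nose), 8 mm high, on bed x = 35 mm; the nose stands at bed y = 160 mm minus the travel and enters the plate's notch only if the plate is seated.
- latch_fin (a point): Middle of the latch's grey upright fin: 22 mm along bed x, 12 mm along bed y, from 9 to 42 mm above the bed's top; this point 25 mm above it, at bed x = 35, y = 200 mm minus the travel. 10 mm high guide rails flank the tongue at bed x 15 to 25 and 45 to 55, y 168 to 225 mm; above the rails and behind the fin (+y) it is free.
- nozzle: Bystander: square aluminium hot-air nozzle, 36 x 36 x 42 mm, standing on the bed's far right corner. Origin under its centre.
- heatsink: Bystander: finned heat sink 26 x 40 x 16 mm on the bed's near edge. Origin under its centre.
- jar: Bystander: white jar, 52 mm across, 45 mm high, on the table. Origin under its centre.
- spool: Bystander: dark spool, 60 mm across, 42 mm high, on the table. Origin under its centre.
- driver: Bystander: screwdriver 160 mm long lying on the table.
- bracket: Bystander: L-shaped aluminium bracket 90 x 40 x 40 mm on the table. Origin under its centre.
- can: Bystander: black can, 54 mm across, 140 mm high, on the table. Origin under its centre.
Things that resemble listed ones, but are neither listed nor needed, are in the scene too. Of the things shaped like the plate, the aluminium one is meant.

How it is judged (in metres and radians):
On the way, in this order (a step that is already met when the one before it is completed fails the run):
1. the plate lies against the stop screw and is pressed on to it with more than 8 N for half a second (contact force between plate and stop above 8 N and angle between the x axis of plate and the x axis of bed, either way round below 0.045 rad and x of plate_seat in the frame of bed between -0.0245 and -0.0155 m), for 0.5 s.
2. the latch is slid fully in (value of joint latch above 0.028 m), for 0.2 s.
At the end, for the whole second after the job is handed in: The plate lies flat and still on the bed, hooked on the peg (origin within 6 mm of its axis), square to the bed within 0.045 rad, its near edge at the stop screw (plate_seat within 4.5 mm of bed x = -20 mm), and the latch is in by more than 28 of 32 mm (value of joint latch above 0.028 m and angle between the x axis of plate and the x axis of bed, either way round below 0.045 rad and x of plate_seat in the frame of bed between -0.0245 and -0.0155 m and horizontal distance between plate and peg_foot below 0.006 m and z of plate in the frame of bed below 0.027 m and linear speed of plate below 0.01 m/s); the robot touches nothing.
It fails at once if the robot pushes the plate with more than 14 N (contact force between plate and the fingers above 14 N or contact force between plate and the arm above 14 N).
It fails at once if the plate is unhooked from the peg (off by more than 15 mm) or lifted by more than 6 mm (horizontal distance between plate and peg_foot above 0.015 m or z of plate in the frame of bed above 0.031 m).
It fails at once if a bystander is moved by more than 20 mm (distance of any of nozzle, heatsink, jar, spool, driver, bracket, can from where it was at the start of the episode above 0.02 m).
It also fails if it takes over 64 s, if anything falls off the work surface, if the arm or the gripper's body presses on something with over 40 N, if the wrist force passes 120 N, or if a joint passes its speed limit or range.

ROBOT

A 6-joint arm with a two-finger parallel gripper is mounted at the origin on the work surface. World frame = base frame: x ahead of the robot, y to its left, z up, the work surface at z = 0. Lengths are in mm, angles in rad, forces in N, time in s.
With the tool pointing down it reaches from about 350 to 975 mm from the base axis. Payload 4.9 kg.
Tool frame: the origin (TCP) lies midway between the tips of the shut fingers; the grasp point (between the pads) lies 19 mm behind it; z points along the fingers, y is the line along which they close (so a half turn about z gives the same grasp; the last joint's range is limited). The gripper opens to 85 mm and grips with 20 to 120 N. Pads are 22 mm wide; open, the fingers measure 114 mm over their backs; the gripper's body (76 mm by 85 mm) begins 54 mm behind the grasp point. The pads swing forward as they close: fully open they stand 13 mm farther back than shut.
Start: joints at [-1.242, 0.053, 1.613, -0, 1.476, -0.119], TCP at [270.607, -563.359, 210.804] pointing down, gripper open.
Joint ranges: [-3.01, 3.01], [-1.01, 2.22], [0.06, 2.58], [-1.02, 4.17], [0.09, 2.62], [-3.14, 3.14]. Speed limits (rad/s): [2.57, 2.57, 3.14, 3.14, 3.14, 3.14].

INTERFACE

Orientations are given as a rotation vector (axis times angle).
In Python, from plant import manip, cams gives the robot as it stands.
- The arm moves only by the tool drive_tool, never from a script. Its argument "plan" is a list that holds one entry, the list of rows, each a list of 4 numbers: the shift along the tool's x, y, z in m, then the turn about the tool's z in degrees. In form: [[[tx, ty, tz, twist], ...]]. A call has 1 to 5 rows; each row is the pose to reach, as a shift and turn from the pose commanded when the call began, along the tool's axes at that moment; what a row does not reach only later rows make up. A row lasts 1/8 s, in which the tool goes at most 62.5 mm and 10.7 degrees, less where a joint would pass 70% of its speed; a pose out of reach is approached as far as the arm can. A call with a gripper value outside its range is refused whole. "jaw" is the closure in counts, from 0 (fully open) to 255 (shut), set as the call begins (left out, the last holds). The fingers move at their own pace and stop on an object; the grip force is fixed at half the most. Time passes only in rows, so rows that repeat a pose let the fingers close. It gives the time, the measured TCP pose, the force, the opening and the grip force at its end, in the units of the state.
- manip.observe(): the state, without advancing time (a new reading comes with each control period).
- cams.get_image(name): name is "scene" or "top" or "wrist"; returns a dict with "img" (384x512x3 uint8, red, green, blue), "mtx" (3x3 intrinsics, pixels), "k1" (the pictures are not rectified: a ray, as slopes to the right and down, at radius r is drawn at 1 + k1 r^2 times it, then the intrinsics apply), "extrinsics" (4x4, takes a point from camera to world coordinates); the wrist camera has in their place "mount" (4x4, takes a point from camera to tool coordinates, whose origin is the TCP and whose axes are the flange's). Camera axes: x right, y down, z forward; pixel columns grow to the right and rows downward; lengths in mm; the calibration is good to about 2 mm. A picture is of the moment at which its call begins: read the wrist's pose just before it. There is no depth.
- manip.finish_job(): hands the job in; it is judged then, once.
The state is a dict: "time_s": time; "joints": joint angles; "qvel": joint speeds; "effort": joint torques, N m; "position": TCP position; "tool_rot": TCP orientation; "contact_force": force on the tool from outside, world axes, zero at the start; "wrist_torque": the same for the moment, N m; "width": finger opening in mm; "gripper_force": force on a finger pad.
Only numpy, scipy, OpenCV 4.12 (cv2) and the standard library are available. Lean on these libraries where they do the work, as an engineer would, in place of code of your own. Each camera call takes 0.05 s, during which the arm holds its last target. There are 200 camera calls.

## Working session

There is one attempt and no reset: what is moved stays moved. The work goes in short steps, Python scripts to look and compute and a tool call to move; the robot and the scene stay as the last step left them, time stands still between calls to the robot, and variables do not carry over. Pictures are saved under pics/ and viewed, at most 13 in all, crops included, and the job is handed in when it is done.

Besides the shell and the picture viewer there is one more tool, called after "Call:" as name([rows], argument=value, ...), one row to a line, values as JSON. drive_tool: Moves the arm, as the interface text tells. Its arguments: {"type":"object","properties":{"plan":{"type":"array","items":{"type":"array","items":{"type":"array","items":{"type":"number"}}}},"jaw":{"type":"number"}},"required":["plan"]}

```bash
mkdir -p pics; ls; python3 - <<'E'
from plant import manip, cams
import cv2,numpy as np
s=manip.observe();print({k:np.round(v,3).tolist() for k,v in s.items()})
for n in ("top","scene"):
    d=cams.get_image(n);cv2.imwrite(f"pics/{n}0.png",d["img"][...,::-1]);np.savez(f"pics/{n}0.npz",**{k:d[k] for k in d})
    print(n,np.round(d["mtx"],1).tolist(),d["k1"],np.round(d["extrinsics"],3).tolist())
E
```

```text
pics
{'time_s': 0.0, 'joints': [-1.242, 0.053, 1.614, 0.0, 1.476, -0.119], 'qvel': [-0.0, -0.0, -0.0, -0.001, -0.001, -0.0], 'effort': [0.001, -39.367, -37.018, 0.0, 0.007, 0.0], 'position': [270.393, -562.753, 209.55], 'tool_rot': [-3.061, -0.697, 0.0], 'contact_force': [-0.003, 0.566, 0.231], 'wrist_torque': [0.02, 0.057, 0.002], 'gripper_force': 0.0, 'width': 85.455}
top [[365.7, 0.0, 251.8], [0.0, 365.7, 194.1], [0.0, 0.0, 1.0]] -0.09791171224538218 [[-0.008, -0.99, 0.138, 282.35], [-1.0, 0.01, 0.008, -62.005], [-0.009, -0.138, -0.99, 1074.265], [0.0, 0.0, 0.0, 1.0]]
scene [[489.7, 0.0, 254.1], [0.0, 489.7, 200.3], [0.0, 0.0, 1.0]] 0.052386782208918535 [[0.67, 0.572, -0.474, 1046.472], [0.743, -0.527, 0.413, -638.932], [-0.013, -0.629, -0.778, 1121.037], [0.0, 0.0, 0.0, 1.0]]
```

View pics/top0.png

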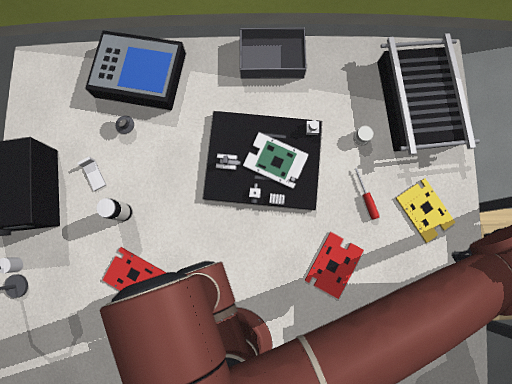

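View pics/scene0.png

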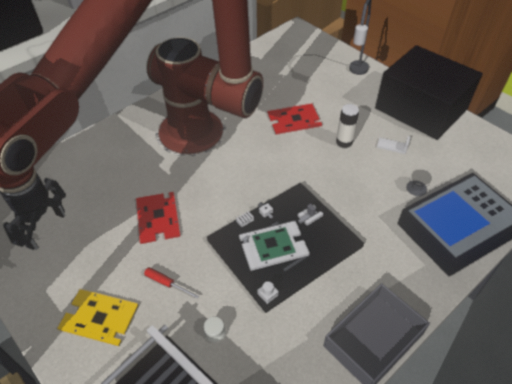

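The aluminium plate with the green board is at top (276,158), on the black bed. Its look-alikes are the red plates at (334,265) and (135,270) and the yellow one at (426,210). I choose the one on the bed. In the top view the latch is at about (228,160), the stop at (255,192), the heat sink at (277,198) and the nozzle at (313,127). Next I enlarge crops from both cameras.

```bash
python3 - <<'E'
import cv2
a=cv2.imread("pics/top0.png")[105:217,198:328];cv2.imwrite("pics/topc.png",cv2.resize(a,None,fx=5,fy=5,interpolation=cv2.INTER_CUBIC))
a=cv2.imread("pics/scene0.png")[180:310,203:368];cv2.imwrite("pics/scenec.png",cv2.resize(a,None,fx=4.5,fy=4.5,interpolation=cv2.INTER_CUBIC))
E
```

```text
(no output)
```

View pics/topc.png

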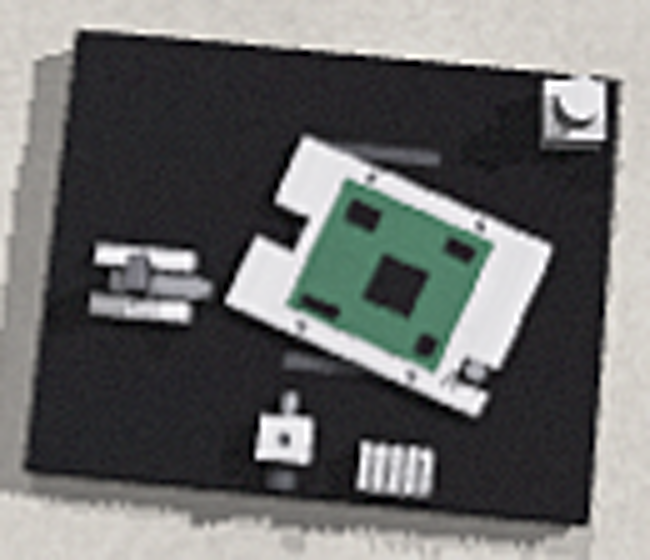

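View pics/scenec.png

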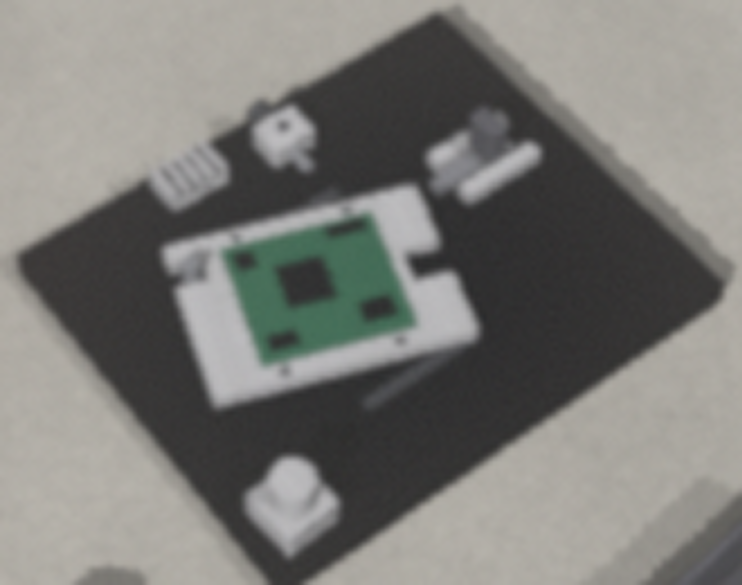

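The crops show the bed corners in top at about (79,30), (621,78), (590,523) and (25,468), and the plate corners at (305,135), (552,243), (480,417) and (228,301). The notch faces left, the peg is at (476,370), the screw tip at (291,393) and the fin top at (137,270). The choice is confirmed.

```bash
cat >h.py <<'E'
import numpy as np,cv2
from scipy.optimize import least_squares
from scipy.spatial.transform import Rotation as R
def proj(d,P):
    T=np.linalg.inv(d["extrinsics"]);p=np.atleast_2d(P)@T[:3,:3].T+T[:3,3]
    s=p[:,:2]/p[:,2:];s=s*(1+float(d["k1"])*(s**2).sum(1,keepdims=True))
    return s@d["mtx"][:2,:2].T+d["mtx"][:2,2]
def rz(a): return np.array([[np.cos(a),-np.sin(a),0],[np.sin(a),np.cos(a),0],[0,0,1]])
def place(x,y,a,P): return np.array(P,float)@rz(a).T+[x,y,0]
E
python3 - <<'E'
from h import *
T=dict(np.load("pics/top0.npz"));S=dict(np.load("pics/scene0.npz"))
ft=lambda L:(np.array(L)+.5)/5-.5+[198,105]
fs=lambda L:(np.array(L)+.5)/4.5-.5+[203,180]
bed=[[190,255,25],[190,-75,25],[-80,-75,25],[-80,255,25]]
pl=[[90,146,35],[90,-14,35],[-20,-14,35],[-20,146,35]]
bt=ft([(79,30),(621,78),(590,523),(25,468)]);bs=fs([(18,258),(443,8),(725,295)])
pt=ft([(305,135),(552,243),(480,417),(228,301)]);ps=fs([(480,332),(216,408),(163,247),(415,184)])
def res(v,w):
    b=place(*v[:3],bed);p=place(*v[3:6],pl);r=[]
    if 't' in w:r+=[proj(T,b)-bt,proj(T,p)-pt]
    if 's' in w:r+=[proj(S,b[[2,3,0]])-bs,proj(S,p)-ps]
    return np.concatenate(r).ravel()
for w in('t','s','ts'):
    q=least_squares(res,[400,-150,0,400,-150,-.3],args=(w,));v=q.x
    print(w,v.round(3),'rms px',np.sqrt((q.fun**2).mean()).round(2),'max',abs(q.fun).max().round(2),'rel yaw',(v[5]-v[2]).round(3),
     'plate origin in bed',((v[3:5]-v[:2])@rz(v[2])[:2,:2]).round(1))
tocrop=lambda x:((x-[198,105]+.5)*5-.5).round(0).tolist()
chk=place(*v[:3],[[0,0,45],[35,200,67],[-20,105,30.5]])
print(tocrop(proj(T,chk)),"expect 476,368;137,268;291,395")
np.save("v.npy",v)
u=rz(v[2])
print("push pt world",place(*v[3:6],[[90,125,30]]),"fin",place(*v[:3],[[35,200,50]]),"peg",v[:2])
E
```

```text
t [ 4.69958e+02 -1.72303e+02 -1.06000e-01  4.69806e+02 -1.69783e+02
 -4.35000e-01] rms px 0.33 max 0.59 rel yaw -0.329 plate origin in bed [-0.4  2.5]
s [ 4.71821e+02 -1.72132e+02 -1.18000e-01  4.71376e+02 -1.69113e+02
 -4.37000e-01] rms px 0.64 max 1.23 rel yaw -0.318 plate origin in bed [-0.8  2.9]
ts [ 4.70889e+02 -1.71908e+02 -1.12000e-01  4.70643e+02 -1.69380e+02
 -4.36000e-01] rms px 0.62 max 1.55 rel yaw -0.324 plate origin in bed [-0.5  2.5]
[[476.0, 368.0], [133.0, 265.0], [290.0, 388.0]] expect 476,368;137,268;291,395
push pt world [[605.01107549 -94.07849139  30.        ]] fin [[527.98311283  22.93878502  50.        ]] peg [ 470.88899844 -171.90798067]
```

```bash
cat >>h.py <<'E'
def cur():
    from plant import manip
    s=manip.observe();M=R.from_rotvec(s["tool_rot"]).as_matrix()
    return np.array(s["position"]),M,s
def rows(W):
    "W: list of (x,y,z,yaw of tool x)"
    p,M,s=cur();y0=np.arctan2(M[1,0],M[0,0])
    print("t",round(s["time_s"],2),"at",p.round(1),"yaw",y0.round(3),"F",np.round(s["contact_force"],1),"w",round(s["width"],1),"tilt",M[:,2].round(3))
    for w in W:
        d=M.T@(np.array(w[:3])-p)/1000
        print("row",d.round(4).tolist(),round(float(np.degrees((y0-w[3]+np.pi)%(2*np.pi)-np.pi)),1))
V=np.load("v.npy")
def plate_pt(a,x,y,z): return list(place(V[3],V[4],a,[[x,y,z]])[0])+[a]
def bed_pt(x,y,z,a=None): return list(place(V[0],V[1],V[2],[[x,y,z]])[0])+[V[2] if a is None else a]
E
python3 - <<'E'
from h import *
rows([plate_pt(V[5],116,125,210),plate_pt(V[5],116,125,60)])
E
```

```text
t 0.1 at [ 270.4 -562.8  209.7] yaw 0.448 F [ 0.   0.4 -0.3] w 85.3 tilt [-0.001  0.002 -1.   ]
row [0.521, -0.2575, 0.0003] 50.6
row [0.521, -0.2573, 0.1503] 50.6
```

Call:
drive_tool([
  [[0.26,-0.128,0,25],[0.26,-0.128,0,25],[0.26,-0.128,0,25],[0.26,-0.128,0,25],[0.26,-0.128,0,25]],
], jaw=255)

```text
time_s: 0.72
position: [450.6, -332.9, 210.3]
tool_rot: [-3.141, -0.021, 0.001]
contact_force: [0.2, -0.4, 0.6]
width: -0.3
gripper_force: 0.0
```

```bash
python3 - <<'E'
from h import *
rows([plate_pt(V[5],116,125,210)])
E
```

```text
t 0.72 at [ 450.6 -332.9  210.3] yaw 0.013 F [ 0.2 -0.4  0.6] w -0.3 tilt [-0.     0.001 -1.   ]
row [0.181, -0.2255, 0.0004] 25.7
```

Call:
drive_tool([
  [[0.181,-0.226,0,25.6],[0.181,-0.226,0,25.6],[0.181,-0.226,0,25.6],[0.181,-0.226,0,25.6],[0.181,-0.226,0,25.6]],
])

```text
time_s: 1.35
position: [628.8, -105.0, 210.2]
tool_rot: [-3.068, 0.677, 0.001]
contact_force: [-0.2, -0.4, 0.5]
width: -0.4
gripper_force: 0.0
```

```bash
python3 - <<'E'
from h import *
rows([plate_pt(V[5],116,125,60),plate_pt(V[5],116,125,29)])
E
```

```text
t 1.35 at [ 628.8 -105.   210.2] yaw -0.434 F [-0.2 -0.4  0.5] w -0.4 tilt [-0.001  0.    -1.   ]
row [-0.0001, 0.0001, 0.1502] 0.1
row [-0.0, 0.0001, 0.1812] 0.1
```

Call:
drive_tool([
  [[0,0,0.05,0],[0,0,0.1,0],[0,0,0.15,0],[0,0,0.165,0],[0,0,0.165,0]],
])

```text
time_s: 1.98
position: [627.4, -107.2, 45.1]
tool_rot: [-3.067, 0.679, 0.003]
contact_force: [0.1, 0.4, 0.4]
width: 0.1
gripper_force: 0.0
```

```bash
python3 - <<'E'
from h import *
from plant import cams
rows([plate_pt(V[5],116,125,29)])
d=cams.get_image("wrist");a=d["img"][...,::-1]
d2=cams.get_image("top");b=cv2.resize(d2["img"][105:217,198:328,::-1],(512,441),interpolation=cv2.INTER_CUBIC)
b=cv2.copyMakeBorder(b,0,0,0,0,0)
c=np.zeros((441,790,3),np.uint8);c[:288,:384]=cv2.resize(a,(384,288));c[:349,385:]=cv2.resize(b,(405,349))
cv2.imwrite("pics/w1.png",c);print(np.round(d["mount"],2).tolist())
E
```

```text
t 1.98 at [ 627.4 -107.2   45.1] yaw -0.435 F [0.1 0.4 0.4] w 0.1 tilt [-0.002  0.001 -1.   ]
row [0.0002, -0.0025, 0.0161] 0.0
[[0.0, -0.95, -0.32, 83.43], [1.0, 0.0, 0.0, 0.22], [-0.0, -0.32, 0.95, -163.63], [0.0, 0.0, 0.0, 1.0]]
```

View pics/w1.png

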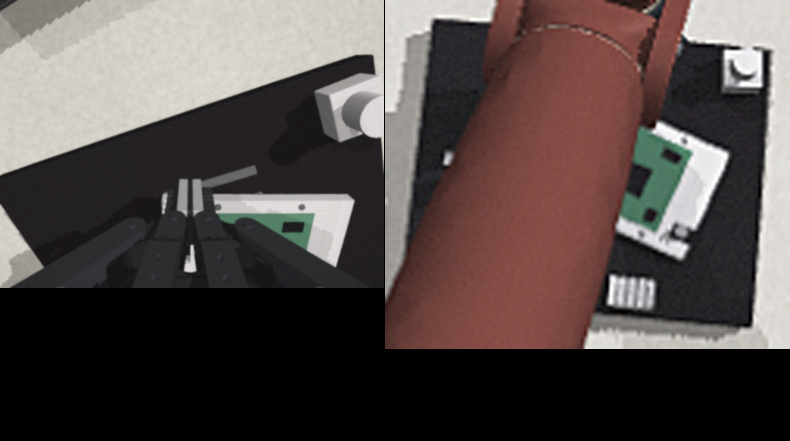

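The wrist view shows the shut fingers' tip at about (190,185), just beyond the plate's far edge (row 196) and near its left corner (163,198), so there is free bed to lower on to. I lower to the edge's half height.

Call:
drive_tool([
  [[0,-0.001,0.005,0],[0,-0.002,0.01,0],[0,-0.002,0.0155,0],[0,-0.002,0.0155,0]],
])

```text
time_s: 2.58
position: [628.2, -105.3, 29.5]
tool_rot: [-3.067, 0.678, 0.002]
contact_force: [0.6, 0.7, -0.1]
width: -0.4
gripper_force: 0.0
```

Call:
drive_tool([
  [[-0.003,0,0,0],[-0.006,0,0,0],[-0.009,0,0,0],[-0.011,0,0,0],[-0.012,0,0,0]],
])

```text
time_s: 3.2
position: [617.8, -100.4, 30.4]
tool_rot: [3.067, -0.678, 0.0]
contact_force: [-0.6, 0.8, -0.4]
width: -0.3
gripper_force: 0.0
```

```bash
python3 - <<'E'
from h import *
rows([plate_pt(a,101,125,29.7) for a in np.linspace(-.435,-.3,5)])
E
```

```text
t 3.2 at [ 617.8 -100.4   30.4] yaw -0.435 F [-0.6  0.8 -0.4] w -0.3 tilt [ 0. -0. -1.]
row [-0.0034, -0.0004, 0.0007] -0.0
row [-0.0076, -0.0038, 0.0007] -1.9
row [-0.012, -0.007, 0.0007] -3.9
row [-0.0165, -0.01, 0.0007] -5.8
row [-0.0211, -0.0129, 0.0007] -7.8
```

Call:
drive_tool([
  [[-0.0015,0,0,0],[-0.003,0,0.0003,0],[-0.0045,-0.0013,0.0005,-0.5],[-0.006,-0.0025,0.0005,-1.2],[-0.0076,-0.0038,0.0005,-1.9]],
])

```text
time_s: 3.82
position: [612.6, -93.7, 29.8]
tool_rot: [-3.079, 0.626, -0.0]
contact_force: [-0.5, -0.1, -0.5]
width: 0.0
gripper_force: 0.0
```

```bash
python3 - <<'E'
from h import *
rows([plate_pt(a,101,125,29.7) for a in np.linspace(-.4,-.3,5)])
E
```

```text
t 3.83 at [612.6 -93.7  29.8] yaw -0.401 F [-0.5 -0.1 -0.5] w 0.0 tilt [ 0.  0. -1.]
row [-0.0003, 0.0, 0.0001] -0.1
row [-0.0034, -0.0025, 0.0001] -1.5
row [-0.0066, -0.0049, 0.0001] -2.9
row [-0.0099, -0.0072, 0.0001] -4.4
row [-0.0132, -0.0094, 0.0001] -5.8
```

Call:
drive_tool([
  [[-0.0025,-0.0018,0,-1.1],[-0.005,-0.0037,0,-2.2],[-0.0075,-0.0055,0,-3.3],[-0.01,-0.0073,0,-4.4],[-0.0132,-0.0094,0,-5.8]],
])

```text
time_s: 4.45
position: [604.1, -79.8, 29.8]
tool_rot: [-3.106, 0.469, -0.0]
contact_force: [-0.2, 0.1, -0.4]
width: -0.3
gripper_force: 0.0
```

```bash
python3 - <<'E'
from h import *
rows([plate_pt(a,101,125,29.7) for a in np.linspace(-.3,-.2,5)])
E
```

```text
t 4.45 at [604.1 -79.8  29.8] yaw -0.299 F [-0.2  0.1 -0.4] w -0.3 tilt [ 0.  0. -1.]
row [0.0, 0.0, 0.0001] 0.0
row [-0.0031, -0.0025, 0.0001] -1.4
row [-0.0064, -0.0049, 0.0001] -2.8
row [-0.0096, -0.0072, 0.0001] -4.3
row [-0.013, -0.0095, 0.0001] -5.7
```

```bash
python3 - <<'E'
from h import *
from plant import cams
d=cams.get_image("wrist");a=d["img"][200:384,130:420,::-1]
d2=cams.get_image("scene");b=d2["img"][180:310,203:368,::-1]
c=np.zeros((560,795,3),np.uint8);c[:254,:400]=cv2.resize(a,(400,254));c[:310,402:]=cv2.resize(b,(393,310))
c[254:254+300,:400]=cv2.resize(d["img"][...,::-1],(400,300))
cv2.imwrite("pics/w2.png",c)
E
```

```text
(no output)
```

View pics/w2.png

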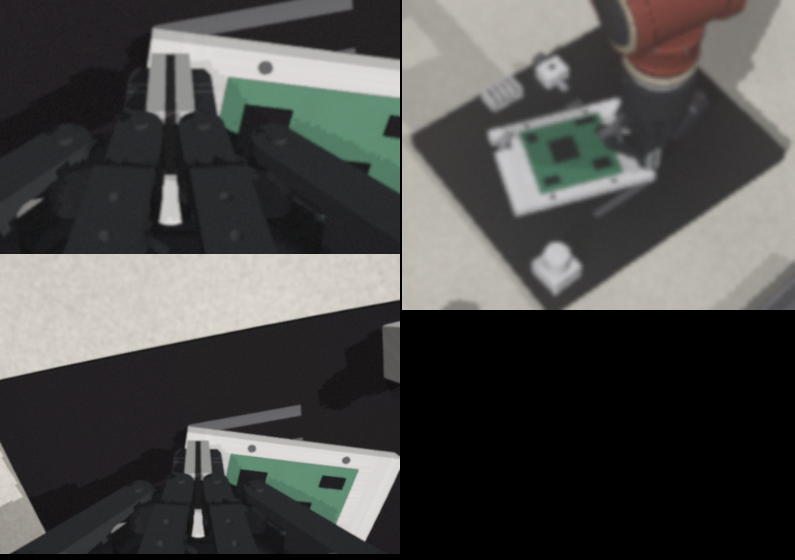

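The scene crop shows the plate unrotated: its far-left corner is still at full-frame (309,254). In the wrist view the far edge (crop row 35) lies beyond the fingertips (row 55). So the tips passed over the plate without touching it, and they are physically higher than the TCP figure. I back out and probe the bed for the tips' real height.

```bash
python3 - <<'E'
from h import *
from plant import cams
d=cams.get_image("wrist");print(np.round(d["mtx"],1).tolist(),d["k1"])
p,M,s=cur()
E4=np.eye(4);E4[:3,:3]=M@d["mount"][:3,:3];E4[:3,3]=M@d["mount"][:3,3]+p;d["extrinsics"]=E4
f=lambda x,y,z:(p+M@[x,y,z])
print("tip pts tool x -11,0,11 z0; x0/11 at z-10",proj(d,[f(-11,0,0),f(0,0,0),f(11,0,0),f(0,0,-10),f(11,0,-10),f(11,0,-15)]).round(0).tolist(),"seen tip 253,240")
print("far-left corner plate unrotated",proj(d,place(*V[3:6],[[90,146,35],[90,146,25]])).round(0).tolist(), "seen",130+153*.725,200+30*.725)
rows([plate_pt(V[5],112,125,29.7)])
E
```

```text
[[326.5, 0.0, 253.1], [0.0, 326.5, 188.9], [0.0, 0.0, 1.0]] -0.04387345374549322
tip pts tool x -11,0,11 z0; x0/11 at z-10 [[252.0, 253.0], [252.0, 236.0], [252.0, 217.0], [252.0, 244.0], [252.0, 225.0], [252.0, 230.0]] seen tip 253,240
far-left corner plate unrotated [[238.0, 227.0], [239.0, 219.0]] seen 240.925 221.75
t 4.6 at [604.  -79.8  29.8] yaw -0.301 F [-0.8 -0.3 -0.2] w -0.1 tilt [-0. -0. -1.]
row [0.027, 0.0163, 0.0001] 7.8
```

Call:
drive_tool([
  [[0,0,-0.003,0],[0.007,0.004,-0.003,2],[0.014,0.008,-0.003,4],[0.021,0.012,-0.003,6],[0.028,0.016,-0.003,7.8]],
])

```text
time_s: 5.22
position: [626.6, -104.2, 32.7]
tool_rot: [3.066, -0.685, -0.0]
contact_force: [0.7, -0.4, -0.9]
width: -0.2
gripper_force: 0.0
```

Call:
drive_tool([
  [[0.002,0,0.002,0],[0.002,0,0.003,0],[0.002,0,0.004,0],[0.002,0,0.005,0],[0.002,0,0.006,0]],
])

```text
time_s: 5.85
position: [627.9, -104.3, 26.8]
tool_rot: [-3.067, 0.681, -0.0]
contact_force: [-0.4, -0.0, 0.1]
width: 0.2
gripper_force: 0.0
```

Call:
drive_tool([
  [[0,0,0.001,0],[0,0,0.002,0],[0,0,0.002,0]],
])

```text
time_s: 6.22
position: [627.9, -104.4, 24.7]
tool_rot: [-3.067, 0.681, 0.0]
contact_force: [0.5, 0.9, 0.1]
width: 0.3
gripper_force: 0.0
```

Call:
drive_tool([
  [[0,0,0.0007,0],[0,0,0.0014,0],[0,0,0.002,0],[0,0,0.002,0]],
])

```text
time_s: 6.72
position: [627.9, -104.4, 22.7]
tool_rot: [-3.067, 0.681, 0.0]
contact_force: [0.5, -0.6, 0.1]
width: 0.1
gripper_force: 0.0
```

Call:
drive_tool([
  [[0,0,0.0007,0],[0,0,0.0014,0],[0,0,0.002,0],[0,0,0.002,0]],
])

```text
time_s: 7.22
position: [627.9, -104.4, 20.7]
tool_rot: [-3.067, 0.681, 0.0]
contact_force: [-0.1, -0.4, -0.4]
width: -0.0
gripper_force: 0.0
```

Call:
drive_tool([
  [[0,0,0.0007,0],[0,0,0.0014,0],[0,0,0.002,0],[0,0,0.002,0]],
])

```text
time_s: 7.72
position: [627.9, -104.4, 18.7]
tool_rot: [3.067, -0.681, -0.0]
contact_force: [0.1, 0.2, 0.1]
width: -0.0
gripper_force: 0.0
```

Call:
drive_tool([
  [[0,0,0.0005,0],[0,0,0.001,0],[0,0,0.0015,0],[0,0,0.0015,0]],
])

```text
time_s: 8.22
position: [627.9, -104.4, 17.2]
tool_rot: [-3.067, 0.681, 0.0]
contact_force: [0.5, -0.3, -0.3]
width: 0.4
gripper_force: 0.0
```

```bash
python3 - <<'E'
from h import *
from plant import cams
p,M,s=cur();d=cams.get_image("wrist");d2=cams.get_image("scene")
E4=np.eye(4);E4[:3,:3]=M@d["mount"][:3,:3];E4[:3,3]=M@d["mount"][:3,3]+p;d["extrinsics"]=E4
a=cv2.resize(d["img"][180:310,190:320,::-1],None,fx=3,fy=3,interpolation=cv2.INTER_CUBIC)
q=proj(d2,[p])[0];x,y=(q-[40,50]).astype(int);print("scene tcp px",q.round(1),"crop origin",x,y)
b=cv2.resize(d2["img"][y:y+80,x:x+80,::-1],None,fx=4.9,fy=4.9,interpolation=cv2.INTER_CUBIC)
c=np.zeros((392,790,3),np.uint8);c[:390,:390]=a;c[:,398:]=b;cv2.imwrite("pics/w3.png",c)
print("wrist tcp",proj(d,[p]).round(1),"plate edge top/bottom at y=125",proj(d,place(*V[3:6],[[90,125,35],[90,125,25]])).round(1).tolist())
print("bed pt under TCP z25 in wrist/scene",proj(d,[[*p[:2],25]]).round(1),proj(d2,[[*p[:2],25]]).round(1))
E
```

```text
scene tcp px [304.5 266.6] crop origin 264 216
wrist tcp [[252.5 235.6]] plate edge top/bottom at y=125 [[253.0, 293.2], [253.0, 282.1]]
bed pt under TCP z25 in wrist/scene [[252.4 242.2]] [[304.7 265.1]]
```

View pics/w3.png

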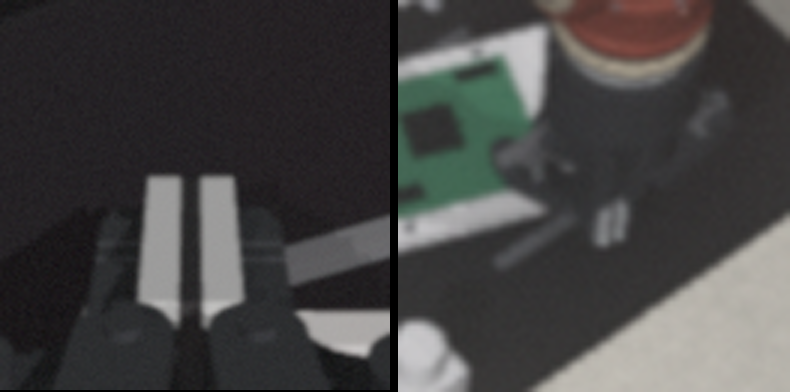

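```bash
python3 - <<'E'
from h import *
from plant import cams
p,M,s=cur();d=cams.get_image("wrist");d2=cams.get_image("scene")
E4=np.eye(4);E4[:3,:3]=M@d["mount"][:3,:3];E4[:3,3]=M@d["mount"][:3,3]+p;d["extrinsics"]=E4
q=least_squares(lambda P:np.r_[(proj(d,[P])-[253.3,238.7])[0],(proj(d2,[P])-[306.2,266.])[0]],p)
print("tip world",q.x.round(1),"in tool",(M.T@(q.x-p)).round(1),q.fun.round(1))
# bed height check: free z from top+scene corners
T=dict(np.load("pics/top0.npz"));S=dict(np.load("pics/scene0.npz"))
ft=lambda L:(np.array(L)+.5)/5-.5+[198,105]
fs=lambda L:(np.array(L)+.5)/4.5-.5+[203,180]
pl=[[90,146,0],[90,-14,0],[-20,-14,0],[-20,146,0]]
pt=ft([(305,135),(552,243),(480,417),(228,301)]);ps=fs([(480,332),(216,408),(163,247),(415,184)])
q=least_squares(lambda v:np.r_[(proj(T,place(*v[:3],pl)+[0,0,v[3]])-pt).ravel(),(proj(S,place(*v[:3],pl)+[0,0,v[3]])-ps).ravel()],[470,-170,-.43,35])
print("plate fit with z free",q.x.round(2),"rms",np.sqrt((q.fun**2).mean()).round(2))
bd=[[190,255,0],[190,-75,0],[-80,-75,0],[-80,255,0]]
bt=ft([(79,30),(621,78),(590,523),(25,468)]);bs=fs([(18,258),(443,8),(725,295)])
q=least_squares(lambda v:np.r_[(proj(T,place(*v[:3],bd)+[0,0,v[3]])-bt).ravel(),(proj(S,(place(*v[:3],bd)+[0,0,v[3]])[[2,3,0]])-bs).ravel()],[470,-170,-.1,25])
print("bed z free",q.x.round(2))
E
```

```text
tip world [ 635.  -108.2   36.2] in tool [  8.    0.4 -18.9] [-0.  -0.1 -0.2 -0.6]
plate fit with z free [ 4.7056e+02 -1.6925e+02 -4.4000e-01  3.4240e+01] rms 0.49
bed z free [ 4.7077e+02 -1.7132e+02 -1.1000e-01  2.1330e+01]
```

The tip triangulates to 19 mm behind the reported TCP (world z about 36), with its +x face at about +8 to +11. So the bed should be felt near a reported z of 6. I keep probing.

Call:
drive_tool([
  [[0,0,0.001,0],[0,0,0.002,0],[0,0,0.003,0],[0,0,0.004,0],[0,0,0.004,0]],
])

```text
time_s: 9.05
position: [627.8, -104.4, 13.1]
tool_rot: [-3.067, 0.681, 0.0]
contact_force: [-0.9, 0.2, -0.2]
width: -0.2
gripper_force: 0.0
```

Call:
drive_tool([
  [[0,0,0.0005,0],[0,0,0.001,0],[0,0,0.0015,0],[0,0,0.002,0],[0,0,0.002,0]],
])

```text
time_s: 9.68
position: [627.9, -104.4, 11.3]
tool_rot: [-3.067, 0.681, 0.0]
contact_force: [-0.7, -0.3, 0.6]
width: 0.1
gripper_force: 0.0
```

Call:
drive_tool([
  [[0,0,0.0005,0],[0,0,0.001,0],[0,0,0.0015,0],[0,0,0.0015,0]],
])

```text
time_s: 10.18
position: [627.9, -104.4, 9.7]
tool_rot: [-3.067, 0.681, 0.0]
contact_force: [0.4, -0.6, 0.1]
width: 0.1
gripper_force: 0.0
```

Call:
drive_tool([
  [[0,0,0.0005,0],[0,0,0.001,0],[0,0,0.0015,0],[0,0,0.0015,0]],
])

```text
time_s: 10.68
position: [627.9, -104.4, 8.2]
tool_rot: [-3.067, 0.681, 0.0]
contact_force: [-0.7, -0.5, -0.2]
width: -0.2
gripper_force: 0.0
```

Call:
drive_tool([
  [[0,0,0.0005,0],[0,0,0.001,0],[0,0,0.0015,0],[0,0,0.0015,0]],
])

```text
time_s: 11.18
position: [627.9, -104.4, 6.7]
tool_rot: [-3.067, 0.681, 0.0]
contact_force: [-0.6, -0.1, -0.5]
width: -0.0
gripper_force: 0.0
```

Call:
drive_tool([
  [[0,0,0.0004,0],[0,0,0.0008,0],[0,0,0.001,0],[0,0,0.001,0]],
])

```text
time_s: 11.68
position: [628.0, -104.4, 5.8]
tool_rot: [-3.067, 0.681, 0.0]
contact_force: [0.4, 0.3, -1.1]
width: -0.1
gripper_force: 0.0
```

Call:
drive_tool([
  [[0,0,0.0004,0],[0,0,0.0008,0],[0,0,0.001,0],[0,0,0.001,0]],
])

```text
time_s: 12.18
position: [628.0, -104.4, 4.8]
tool_rot: [-3.067, 0.681, 0.0]
contact_force: [-0.7, 0.6, -0.7]
width: -0.2
gripper_force: 0.0
```

Call:
drive_tool([
  [[0,0,0.0004,0],[0,0,0.0008,0],[0,0,0.001,0],[0,0,0.001,0]],
])

```text
time_s: 12.68
position: [628.0, -104.5, 4.6]
tool_rot: [3.067, -0.681, -0.0]
contact_force: [-2.8, 0.1, 5.1]
width: 0.4
gripper_force: 2.7
```

The bed is felt at a reported z of 4.6, so the tips are 20.4 mm behind the TCP. I push at a reported z of about 9.6, which puts the tips at half the edge height.

Call:
drive_tool([
  [[0,0,-0.0055,0],[-0.003,0,-0.0055,0],[-0.006,0,-0.0055,0],[-0.009,0,-0.0055,0],[-0.011,0,-0.0055,0]],
])

```text
time_s: 13.3
position: [617.6, -99.6, 9.0]
tool_rot: [-3.067, 0.681, 0.001]
contact_force: [0.7, 0.3, -0.4]
width: -0.0
gripper_force: 0.0
```

Call:
drive_tool([
  [[-0.001,0,0,0],[-0.002,0,0,0],[-0.003,0,0,0],[-0.004,0,0,0],[-0.005,0,0,0]],
])

```text
time_s: 13.92
position: [613.9, -97.7, 9.4]
tool_rot: [-3.067, 0.681, -0.002]
contact_force: [1.5, -0.1, -0.5]
width: 0.3
gripper_force: 0.7
```

```bash
python3 - <<'E'
from h import *
rows([plate_pt(a,101,125,9.5) for a in np.linspace(-.42,-.28,5)])
E
```

```text
t 13.93 at [613.9 -97.7   9.4] yaw -0.437 F [ 1.5 -0.1 -0.5] w 0.3 tilt [ 0.001 -0.    -1.   ]
row [-0.0006, -0.0011, -0.0001] -1.0
row [-0.0051, -0.0045, -0.0001] -3.0
row [-0.0097, -0.0077, -0.0001] -5.0
row [-0.0144, -0.0108, -0.0001] -7.0
row [-0.0192, -0.0137, -0.0001] -9.0
```

Call:
drive_tool([
  [[-0.0015,-0.0013,0,-1],[-0.004,-0.0033,0,-2.2],[-0.0065,-0.0052,0,-3.5],[-0.009,-0.0072,0,-4.7],[-0.012,-0.0092,0,-6]],
])

```text
time_s: 14.55
position: [606.5, -84.1, 9.4]
tool_rot: [3.099, -0.517, 0.0]
contact_force: [1.5, -1.6, 0.4]
width: 0.3
gripper_force: 0.7
```

```bash
python3 - <<'E'
from h import *
rows([plate_pt(a,101,125,9.5) for a in np.linspace(-.32,-.22,5)])
E
```

```text
t 14.55 at [606.5 -84.1   9.4] yaw -0.331 F [ 1.5 -1.6  0.4] w 0.3 tilt [ 0. -0. -1.]
row [-0.0011, -0.0013, -0.0001] -0.6
row [-0.0043, -0.0038, -0.0001] -2.1
row [-0.0076, -0.0062, -0.0001] -3.5
row [-0.0109, -0.0084, -0.0001] -4.9
row [-0.0142, -0.0107, -0.0001] -6.4
```

```bash
python3 - <<'E'
from h import *
rows([plate_pt(a,101,y,9.5) for a,y in zip(np.linspace(-.31,-.22,5),[124,122.5,121,119.5,118])])
E
```

```text
t 14.55 at [606.5 -84.1   9.4] yaw -0.331 F [ 1.5 -1.6  0.4] w 0.3 tilt [ 0. -0. -1.]
row [-0.0024, -0.0013, -0.0001] -1.2
row [-0.0052, -0.002, -0.0001] -2.5
row [-0.008, -0.0026, -0.0001] -3.8
row [-0.0107, -0.0032, -0.0001] -5.1
row [-0.0135, -0.0037, -0.0001] -6.4
```

Call:
drive_tool([
  [[-0.0025,-0.0005,0,-1.2],[-0.005,-0.0012,0,-2.5],[-0.008,-0.002,0,-3.8],[-0.0105,-0.0028,0,-5.1],[-0.0135,-0.0035,0,-6.4]],
])

```text
time_s: 15.18
position: [595.9, -76.0, 9.9]
tool_rot: [-3.122, 0.344, -0.004]
contact_force: [5.1, 3.4, 0.0]
width: -0.2
gripper_force: 2.5
```

```bash
python3 - <<'E'
from h import *
from plant import cams
rows([plate_pt(a,101,y,9.5) for a,y in zip(np.linspace(-.2,-.11,5),[117.5,117,116.5,116,115.5])])
cv2.imwrite("pics/s5.png",cv2.resize(cams.get_image("scene")["img"][180:310,203:368,::-1],None,fx=4.5,fy=4.5,interpolation=cv2.INTER_CUBIC))
E
```

```text
t 15.18 at [595.9 -76.    9.9] yaw -0.219 F [5.1 3.4 0. ] w -0.2 tilt [ 0.003  0.001 -1.   ]
row [-0.0032, -0.0011, 0.0004] -1.1
row [-0.0059, -0.0028, 0.0004] -2.4
row [-0.0086, -0.0044, 0.0004] -3.7
row [-0.0114, -0.006, 0.0004] -5.0
row [-0.0141, -0.0075, 0.0004] -6.3
```

View pics/s5.png

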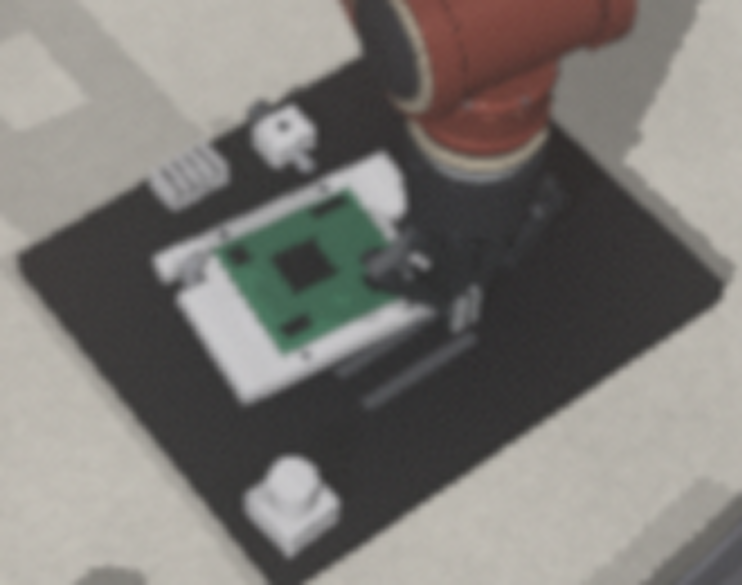

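The plate is turning, with its near-left corner now at (385,152) in the crop and the peg still in its slot. I continue on a pure arc, more slowly.

```bash
python3 - <<'E'
from h import *
rows([plate_pt(a,101,120,9.5) for a in np.linspace(-.21,-.12,5)])
E
```

```text
t 15.22 at [595.6 -75.9   9.9] yaw -0.219 F [4.7 1.5 0.8] w -0.0 tilt [ 0.002  0.001 -1.   ]
row [-0.0017, -0.0025, 0.0004] -0.5
row [-0.0045, -0.0047, 0.0004] -1.8
row [-0.0073, -0.0069, 0.0004] -3.1
row [-0.0101, -0.009, 0.0004] -4.4
row [-0.013, -0.011, 0.0004] -5.7
```

Call:
drive_tool([
  [[-0.0007,-0.001,0,-0.5],[-0.002,-0.0021,0,-1],[-0.0034,-0.0032,0,-1.6],[-0.0048,-0.0043,0,-2.2],[-0.006,-0.0053,0,-2.7]],
])

```text
time_s: 15.85
position: [590.9, -70.0, 9.9]
tool_rot: [-3.13, 0.271, -0.003]
contact_force: [5.7, 1.7, 1.4]
width: 0.1
gripper_force: 2.2
```

```bash
python3 - <<'E'
from h import *
rows([plate_pt(a,101,120,9.5) for a in np.linspace(-.17,-.12,5)])
E
```

```text
t 15.85 at [590.9 -70.    9.9] yaw -0.173 F [5.7 1.7 1.4] w 0.1 tilt [ 0.002 -0.    -1.   ]
row [-0.0007, -0.0017, 0.0004] -0.2
row [-0.0022, -0.003, 0.0004] -0.9
row [-0.0037, -0.0042, 0.0004] -1.6
row [-0.0053, -0.0054, 0.0004] -2.3
row [-0.0068, -0.0066, 0.0004] -3.0
```

Call:
drive_tool([
  [[-0.0007,-0.0007,0,-0.3],[-0.0014,-0.0014,0,-0.6],[-0.0021,-0.002,0,-0.9],[-0.0028,-0.0026,0,-1.3],[-0.0035,-0.0032,0,-1.6]],
])

```text
time_s: 16.48
position: [587.8, -66.5, 9.8]
tool_rot: [3.133, -0.228, 0.002]
contact_force: [5.4, 0.6, 2.0]
width: 0.0
gripper_force: 2.4
```

Call:
drive_tool([
  [[-0.0004,-0.0004,0,-0.2],[-0.0008,-0.0007,0,-0.4],[-0.0012,-0.001,0,-0.6]],
])

```text
time_s: 16.85
position: [586.8, -65.3, 9.8]
tool_rot: [3.134, -0.212, 0.002]
contact_force: [5.7, 1.4, 2.8]
width: 0.0
gripper_force: 2.5
```

Call:
drive_tool([
  [[-0.0003,-0.0002,0,-0.1],[-0.0006,-0.0005,0,-0.2],[-0.0008,-0.0007,0,-0.3]],
])

```text
time_s: 17.23
position: [586.1, -64.5, 9.8]
tool_rot: [3.135, -0.203, 0.002]
contact_force: [5.6, 0.6, 3.1]
width: -0.1
gripper_force: 2.4
```

Call:
drive_tool([
  [[-0.0003,-0.0002,0,-0.1],[-0.0006,-0.0005,0,-0.2],[-0.0008,-0.0007,0,-0.3]],
])

```text
time_s: 17.6
position: [585.4, -63.8, 9.8]
tool_rot: [3.135, -0.195, 0.002]
contact_force: [4.6, -0.0, 2.5]
width: -0.0
gripper_force: 2.4
```

Call:
drive_tool([
  [[-0.0003,-0.0002,0,-0.1],[-0.0006,-0.0005,0,-0.2],[-0.0008,-0.0006,0,-0.3]],
])

```text
time_s: 17.98
position: [584.7, -63.1, 9.8]
tool_rot: [3.136, -0.187, 0.002]
contact_force: [5.0, 1.5, 3.0]
width: -0.1
gripper_force: 2.5
```

Call:
drive_tool([
  [[-0.0003,-0.0002,0,-0.1],[-0.0006,-0.0005,0,-0.2],[-0.0008,-0.0006,0,-0.3]],
])

```text
time_s: 18.35
position: [584.0, -62.3, 9.8]
tool_rot: [3.136, -0.179, 0.002]
contact_force: [5.2, 0.8, 3.7]
width: 0.0
gripper_force: 2.6
```

Call:
drive_tool([
  [[-0.0003,-0.0002,0,-0.1],[-0.0006,-0.0005,0,-0.2],[-0.0008,-0.0006,0,-0.3]],
])

```text
time_s: 18.73
position: [583.2, -61.6, 9.8]
tool_rot: [3.137, -0.171, 0.002]
contact_force: [4.6, 0.9, 3.4]
width: -0.1
gripper_force: 2.6
```

Call:
drive_tool([
  [[-0.0003,-0.0002,0,-0.1],[-0.0006,-0.0005,0,-0.2],[-0.0008,-0.0006,0,-0.3]],
])

```text
time_s: 19.1
position: [582.5, -60.9, 9.8]
tool_rot: [3.137, -0.163, 0.002]
contact_force: [5.9, 1.2, 2.1]
width: 0.2
gripper_force: 2.6
```

Call:
drive_tool([
  [[-0.0003,-0.0002,0,-0.1],[-0.0006,-0.0005,0,-0.2],[-0.0008,-0.0006,0,-0.3]],
])

```text
time_s: 19.48
position: [581.8, -60.2, 9.8]
tool_rot: [3.138, -0.154, 0.002]
contact_force: [5.4, 2.1, 2.1]
width: 0.2
gripper_force: 2.6
```

Call:
drive_tool([
  [[-0.0003,-0.0002,0,-0.1],[-0.0006,-0.0005,0,-0.2],[-0.0008,-0.0006,0,-0.3]],
])

```text
time_s: 19.85
position: [581.3, -59.6, 9.9]
tool_rot: [3.138, -0.146, 0.003]
contact_force: [6.4, -0.1, 2.5]
width: 0.1
gripper_force: 3.0
```

Call:
drive_tool([
  [[-0.0002,0,0,0],[-0.0004,0,0,0],[-0.0004,0,0,0]],
])

```text
time_s: 20.23
position: [581.2, -59.6, 9.9]
tool_rot: [3.138, -0.146, 0.004]
contact_force: [6.4, 0.7, 0.3]
width: 0.0
gripper_force: 3.4
```

Call:
drive_tool([
  [[-0.0002,0,0,0],[-0.0004,0,0,0],[-0.0004,0,0,0]],
])

```text
time_s: 20.6
position: [581.1, -59.6, 9.9]
tool_rot: [3.138, -0.147, 0.006]
contact_force: [7.5, 0.5, 0.8]
width: 0.3
gripper_force: 4.0
```

Call:
drive_tool([
  [[-0.0003,0,0,0],[-0.0006,0,0,0],[-0.0009,0,0,0],[-0.0009,0,0,0]],
])

```text
time_s: 21.1
position: [581.1, -59.5, 10.0]
tool_rot: [3.138, -0.147, 0.009]
contact_force: [10.8, 1.2, -1.5]
width: 0.2
gripper_force: 5.3
```

```bash
python3 - <<'E'
from h import *
from plant import cams
F=[]
for i in range(6):
    F.append(cur()[2]["contact_force"]);d=cams.get_image("scene")
F=np.array(F);print(F.mean(0).round(2),F.std(0).round(2))
cv2.imwrite("pics/s6.png",cv2.resize(d["img"][180:310,203:368,::-1],None,fx=4.5,fy=4.5,interpolation=cv2.INTER_CUBIC))
rows([])
E
```

```text
[10.62  0.85 -1.42] [0.42 0.53 0.49]
t 21.4 at [581.1 -59.5  10. ] yaw -0.093 F [10.2  0.6 -1.6] w -0.2 tilt [ 0.006 -0.001 -1.   ]
```

View pics/s6.png

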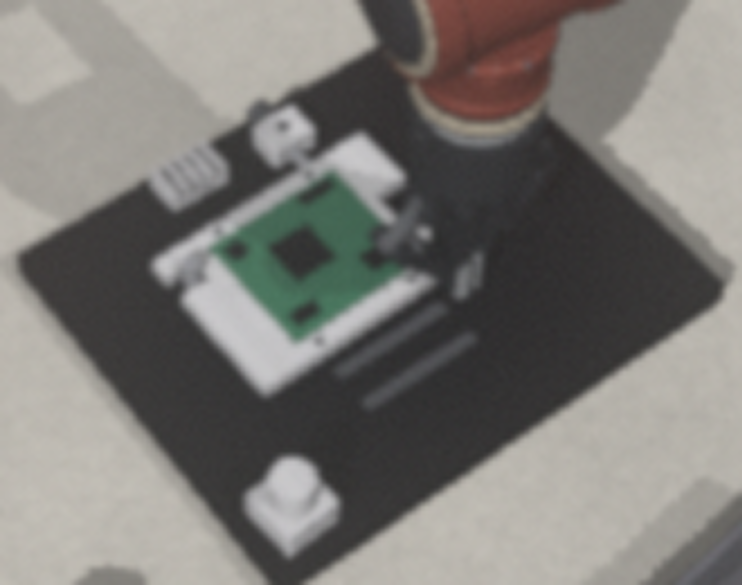

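The near edge is up against the screw tip at (310,168) and the plate is square. The force is 10.6 N. I add a little to cover friction and hold.

Call:
drive_tool([
  [[-0.0002,0,0,0],[-0.0004,0,0,0],[-0.0004,0,0,0],[-0.0004,0,0,0],[-0.0004,0,0,0]],
])

```text
time_s: 22.02
position: [581.1, -59.5, 10.2]
tool_rot: [3.138, -0.147, 0.011]
contact_force: [11.2, -0.0, -2.0]
width: 0.5
gripper_force: 5.7
```

```bash
python3 - <<'E'
from h import *
from plant import cams
F=[]
for i in range(10):
    F.append(cur()[2]["contact_force"]);d=cams.get_image("scene")
F=np.array(F);print(F.mean(0).round(2),np.linalg.norm(F.mean(0)).round(2),F.std(0).round(2));rows([])
E
```

```text
[11.47  0.92 -1.75] 11.63 [0.55 0.55 0.49]
t 22.52 at [581.1 -59.5  10.2] yaw -0.093 F [11.7  0.7 -2.1] w -0.1 tilt [ 0.007 -0.001 -1.   ]
```

Call:
drive_tool([
  [[-0.0002,0,0,0],[-0.0004,0,0,0],[-0.0004,0,0,0],[-0.0004,0,0,0],[-0.0004,0,0,0]],
])

```text
time_s: 23.15
position: [581.1, -59.5, 10.4]
tool_rot: [3.138, -0.147, 0.012]
contact_force: [12.2, 0.5, -1.7]
width: -0.3
gripper_force: 6.0
```

```bash
python3 - <<'E'
from h import *
from plant import cams
F=[]
for i in range(14):
    F.append(cur()[2]["contact_force"]);d=cams.get_image("scene")
F=np.array(F);print(F.mean(0).round(2),np.linalg.norm(F.mean(0)).round(2),F.std(0).round(2));rows([])
E
```

```text
[12.25  0.96 -1.92] 12.44 [0.49 0.54 0.47]
t 23.85 at [581.1 -59.5  10.4] yaw -0.093 F [12.5  0.7 -2.1] w -0.3 tilt [ 0.008 -0.001 -1.   ]
```

Call:
drive_tool([
  [[-0.00015,0,0,0],[-0.0003,0,0,0],[-0.0003,0,0,0],[-0.0003,0,0,0],[-0.0003,0,0,0]],
])

```text
time_s: 24.48
position: [581.1, -59.5, 10.6]
tool_rot: [3.138, -0.147, 0.013]
contact_force: [12.2, 1.3, -1.3]
width: 0.1
gripper_force: 6.3
```

Call:
drive_tool([
  [[0,0,0,0],[0,0,0,0],[0,0,0,0],[0,0,0,0]],
])

```text
time_s: 24.98
position: [581.0, -59.5, 10.5]
tool_rot: [3.138, -0.147, 0.013]
contact_force: [13.0, 1.0, -2.3]
width: -0.3
gripper_force: 6.3
```

Call:
drive_tool([
  [[0.001,0,0,0],[0.002,0,0,0],[0.0035,0,0,0],[0.006,0,0,0],[0.01,0,0,0]],
])

```text
time_s: 25.6
position: [585.7, -59.9, 7.8]
tool_rot: [-3.138, 0.146, 0.007]
contact_force: [-0.5, -0.5, 0.6]
width: -0.3
gripper_force: 0.0
```

Call:
drive_tool([
  [[0.007,0,0,0],[0.014,0,0,0],[0.014,0,-0.04,0],[0.014,0,-0.09,0],[0.014,0,-0.09,0]],
])

```text
time_s: 26.22
position: [605.7, -62.3, 105.2]
tool_rot: [3.136, -0.146, 0.016]
contact_force: [-0.2, -1.0, 0.5]
width: -0.2
gripper_force: 0.0
```

```bash
python3 - <<'E'
from h import *
rows([bed_pt(35,235,100),bed_pt(35,235,24)])
E
```

```text
t 26.23 at [605.7 -62.3 105.2] yaw -0.093 F [-0.2 -1.   0.5] w -0.2 tilt [ 0.01  -0.002 -1.   ]
row [-0.0847, -0.1126, 0.0042] 1.1
row [-0.0854, -0.1127, 0.0802] 1.1
```

Call:
drive_tool([
  [[-0.03,-0.05,0,0.5],[-0.06,-0.09,0,1.1],[-0.085,-0.1125,0,1.1],[-0.085,-0.1125,0,1.1],[-0.085,-0.1125,0,1.1]],
])

```text
time_s: 26.85
position: [527.7, 58.2, 98.9]
tool_rot: [3.136, -0.177, -0.0]
contact_force: [0.4, -0.3, -1.1]
width: -0.0
gripper_force: 0.0
```

```bash
python3 - <<'E'
from h import *
from plant import cams
rows([bed_pt(35,235,24)])
d=cams.get_image("wrist")
d2=cams.get_image("scene")
c=np.zeros((600,780,3),np.uint8);c[:300,:400]=cv2.resize(d["img"][...,::-1],(400,300));c[:600,402:]=cv2.resize(d2["img"][170:300,240:322,::-1],(378,600),interpolation=cv2.INTER_CUBIC)
cv2.imwrite("pics/w7.png",c)
p,M,s=cur();E4=np.eye(4);E4[:3,:3]=M@d["mount"][:3,:3];E4[:3,3]=M@d["mount"][:3,3]+p
d["extrinsics"]=E4;print("fin top centre expected in wrist (view px)",(proj(d,[bed_pt(35,200,67)[:3],bed_pt(35,160,34)[:3]])*.78125).round(0).tolist())
E
```

```text
t 26.85 at [527.7  58.2  98.9] yaw -0.112 F [ 0.4 -0.3 -1.1] w -0.0 tilt [-0. -0. -1.]
row [0.0043, -0.0, 0.0749] -0.0
fin top centre expected in wrist (view px) [[239.0, 162.0], [276.0, 149.0]]
```

View pics/w7.png

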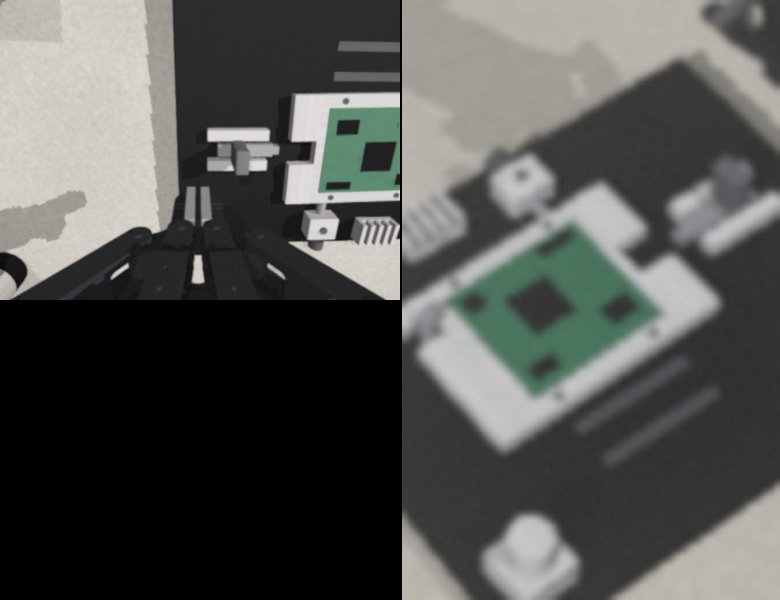

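The plate is seated with the notch in line with the tongue. The fin is seen at (241,160) against (239,162) expected, and the fingers at col 198 are behind it. I lower and push along bed -y, which is tool +y.

Call:
drive_tool([
  [[0.0043,0,0.03,0],[0.0043,0,0.055,0],[0.0043,0,0.07,0],[0.0043,0,0.075,0],[0.0043,0,0.075,0]],
])

```text
time_s: 27.58
position: [532.1, 57.8, 24.6]
tool_rot: [3.137, -0.177, 0.001]
contact_force: [-1.3, -0.1, 1.1]
width: 0.3
gripper_force: 0.0
```

Call:
drive_tool([
  [[0,0.004,0,0],[0,0.008,0,0],[0,0.012,0,0],[0,0.015,0,0],[0,0.018,0,0]],
])

```text
time_s: 28.2
position: [529.7, 40.1, 24.4]
tool_rot: [-3.136, 0.177, -0.0]
contact_force: [0.4, 2.5, 0.7]
width: -0.1
gripper_force: 1.0
```

Call:
drive_tool([
  [[0,0.004,0,0],[0,0.008,0,0],[0,0.012,0,0],[0,0.016,0,0],[0,0.02,0,0]],
])

```text
time_s: 28.82
position: [527.5, 20.0, 24.4]
tool_rot: [-3.137, 0.177, -0.0]
contact_force: [1.2, 2.5, 0.8]
width: -0.3
gripper_force: 1.1
```

```bash
python3 - <<'E'
from h import *
rows([bed_pt(35,188,24)]);p,M,s=cur();print("bed",(rz(V[2]).T@(p-[V[0],V[1],0])).round(1))
E
```

```text
t 28.82 at [527.5  20.   24.4] yaw -0.113 F [1.2 2.5 0.8] w -0.3 tilt [ 0.  0. -1.]
row [0.0001, 0.0091, 0.0004] -0.0
bed [ 34.9 197.1  24.4]
```

Call:
drive_tool([
  [[0,0.0015,0,0],[0,0.003,0,0],[0,0.0045,0,0],[0,0.006,0,0]],
])

```text
time_s: 29.32
position: [526.9, 14.3, 24.4]
tool_rot: [3.137, -0.176, 0.0]
contact_force: [1.0, 1.5, 0.1]
width: -0.5
gripper_force: 1.0
```

Call:
drive_tool([
  [[0,0.001,0,0],[0,0.002,0,0],[0,0.003,0,0],[0,0.003,0,0]],
])

```text
time_s: 29.82
position: [526.6, 11.6, 24.4]
tool_rot: [-3.136, 0.177, -0.001]
contact_force: [2.3, 3.5, 0.2]
width: -0.2
gripper_force: 1.7
```

Call:
drive_tool([
  [[0,0.0005,0,0],[0,0.001,0,0],[0,0.0015,0,0],[0,0.0015,0,0]],
])

```text
time_s: 30.32
position: [526.6, 11.5, 24.5]
tool_rot: [-3.133, 0.177, -0.001]
contact_force: [3.0, 8.5, 1.0]
width: 0.2
gripper_force: 4.4
```

The latch is at its end stop. I back off, rise and check.

Call:
drive_tool([
  [[0,-0.002,0,0],[0,-0.006,0,0],[0,-0.015,0,0],[0,-0.025,0,0],[0,-0.025,0,0]],
])

```text
time_s: 30.95
position: [529.0, 35.4, 24.2]
tool_rot: [3.137, -0.174, -0.0]
contact_force: [0.9, -0.2, 0.0]
width: 0.2
gripper_force: 0.0
```

Call:
drive_tool([
  [[0,0,-0.03,0],[0,0,-0.07,0],[0,0,-0.12,0],[0,-0.03,-0.12,0],[0,-0.03,-0.12,0]],
])

```text
time_s: 31.58
position: [532.8, 65.4, 145.2]
tool_rot: [3.137, -0.173, 0.002]
contact_force: [-0.4, -1.0, 0.3]
width: 0.0
gripper_force: 0.0
```

```bash
python3 - <<'E'
from h import *
from plant import cams
rows([]);p,M,s=cur()
d=cams.get_image("wrist");d2=cams.get_image("scene")
E4=np.eye(4);E4[:3,:3]=M@d["mount"][:3,:3];E4[:3,3]=M@d["mount"][:3,3]+p;d["extrinsics"]=E4
print("wrist: fin top if in / tongue nose / plate seat",proj(d,[bed_pt(35,168,67)[:3],bed_pt(35,128,34)[:3]]).round(0).tolist())
c=np.zeros((600,795,3),np.uint8);c[:,:]=0
c[:300,:400]=cv2.resize(d["img"][...,::-1],(400,300));c[:600,402:]=cv2.resize(d2["img"][170:300,235:320,::-1],(393,600),interpolation=cv2.INTER_CUBIC)
cv2.imwrite("pics/w8.png",c)
E
```

```text
t 31.57 at [532.8  65.4 145.2] yaw -0.11 F [-0.4 -1.   0.3] w 0.0 tilt [ 0.001 -0.    -1.   ]
wrist: fin top if in / tongue nose / plate seat [[348.0, 190.0], [382.0, 178.0]]
```

View pics/w8.png

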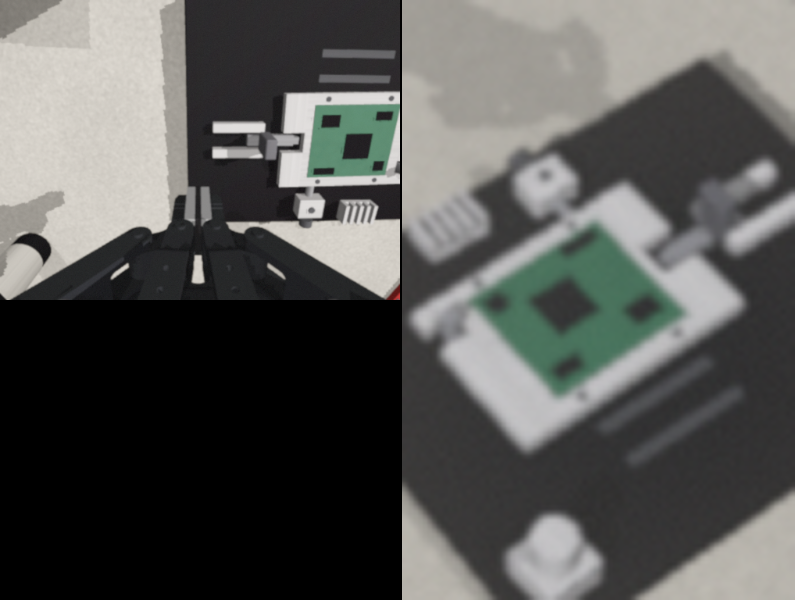

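The tongue lies deep in the notch, with its nose at wrist (298,140) and the fin at (270,146). The plate is still flat, square, against the screw at (309,190) and on the peg. The robot is clear, so I hand in.

```bash
python3 -c "
from plant import manip
print(manip.finish_job())"
```

```text
the job is handed in; nothing more can be done
None
```

I handed the job in, and the judge's verdict wasn't shown: the plate was leaned on the stop screw at 10.6 to 13 N for about 4 s (a little over the 10 N asked), the latch was pushed to its end stop in the notch, and the last pictures showed the plate flat, hooked and square with the robot clear.

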